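Load a slide box into a full rack

ROBOT

A 6-joint arm with a two-finger parallel gripper is mounted at the origin on the work surface. World frame = base frame: x ahead of the robot, y to its left, z up, the work surface at z = 0. Lengths are in m, angles in degrees, forces in N, time in s.
With the tool pointing down it reaches from about 0.325 to 0.925 m from the base axis. Payload 3.1 kg.
Tool frame: the origin (TCP) lies on the centre line of the jaws, within the pads' length; the fingertips stand 19 mm ahead of it and the grasp point (between the pads) is the TCP; z points along the fingers, y is the line along which they close (so a half turn about z gives the same grasp; the last joint's range is limited). The gripper opens to 85 mm and grips with 20 to 120 N. Pads are 22 mm wide; open, the fingers measure 114 mm over their backs; the gripper's body (76 mm by 85 mm) begins 54 mm behind the grasp point. The pads swing forward as they close: fully open they stand 13 mm farther back than shut.
Start: joints at [-69.683, 12.427, 92.441, -0, 75.132, -6.429], TCP at [0.281, -0.558, 0.25] pointing down, gripper open.
Joint ranges: [-157.48, 157.48], [-44.54, 120.13], [17.64, 146.25], [-64.5, 244.5], [7.68, 150.69], [-147.95, 147.95]. Speed limits (degrees/s): [159.86, 159.86, 180, 180, 180, 180].

INTERFACE

Orientations are given as [roll, pitch, yaw] about the fixed x, y, z axes, in that order (R = Rz(yaw) Ry(pitch) Rx(roll)).
In Python, from workcell import monitor, viewer, manip gives the robot as it stands.
- The arm moves only by the tool send_rows, never from a script. Its argument "motion" is a list of rows, each an object of numbers: "dx", "dy", "dz": the shift along the tool's x, y, z each as a share of 20 cm, from -1 to 1; "ax", "ay", "az": the turn, a rotation vector about the tool's x, y, z each as a share of pi/4 rad, from -1 to 1; "fingers": the opening, from -1 (shut) to 1 (fully open). In form: [{"dx": .., "dy": .., "dz": .., "ax": .., "ay": .., "az": .., "fingers": ..}, ...]. A call has 1 to 20 rows; each row is the pose to reach, as a shift and turn from the pose commanded when the call began, along the tool's axes at that moment; what a row does not reach only later rows make up. A row lasts 1/12 s, in which the tool goes at most 41.7 mm and 7.16 degrees, less where a joint would pass 70% of its speed; a pose out of reach is approached as far as the arm can. A call with a number of a shift or a turn outside -1 to 1 is refused whole. A call with a gripper value outside its range is refused whole. The fingers move at their own pace and stop on an object; "newtons" is the grip in N (left out, the last holds). Time passes only in rows, so rows that repeat a pose let the fingers close. It gives the time, the measured TCP pose, the force, the opening and the grip force at its end, in the units of the state.
- monitor.observe(): the state, without advancing time (a new reading comes with each control period).
- viewer.get_image(name): name is "scene" or "top"; returns a dict with "pixels" (480x640x3 uint8, red, green, blue), "z_map" (480x640 float32, m along the optical axis (not along the pixel's ray), 0 where there is no reading), "K" (3x3 intrinsics, pixels), "extrinsics" (4x4, takes a point from world to camera coordinates). Camera axes: x right, y down, z forward; pixel columns grow to the right and rows downward; lengths in m; the calibration is good to about 2 mm. A picture is of the moment at which its call begins.
- manip.hand_in(): hands the job in; it is judged then, once.
The state is a dict: "time": time; "qpos": joint angles; "qd": joint speeds; "effort": joint torques, N m; "position": TCP position; "tcp_rot": TCP orientation; "contact_force": force on the tool from outside, world axes, zero at the start; "moment": the same for the moment, N m; "opening": opening from 0.0 (shut) to 1.0 (fully open); "gripper_force": force on a finger pad.
Only numpy, scipy, OpenCV 4.12 (cv2) and the standard library are available. Lean on these libraries where they do the work, as an engineer would, in place of code of your own. Each camera call takes 0.05 s, during which the arm holds its last target. There are 200 camera calls.

TASK

Load the loose blue slide box into the slide-box rack right beside the blue box that is already there: first slide the boxes of the row apart along the rack, without lifting them out, to open a gap, then work the new box's tapered foot into the snug gap and slide it down until it stands upright, fully home on the rack's floor, and let go. The boxes are full of glass slides, so feel your way: push the row against its sprung ends with less than 20 N and press the new box down with less than 30 N, and leave the other things on the bench where they are.

Things in the scene. Friction and masses are not known exactly. Their poses are not given: they have to be found in the camera images.
- rack: Grey open-topped slide-box rack, fixed to the bench. Origin: centre of its underside; x across it (front to back), y along the row, z up. Base 76 mm in x, 226.8 mm in y. Two low rails along the row, inner faces at x = +-29.5 mm, outer at +-37.5 mm, tops 20 mm above the bench, inner top edges bevelled 3 mm.
- end_left: Upright spring-steel plate with a black rubber facing at the rack's +y end, 5 mm thick, 76 mm wide, top 70 mm above the bench; it gives about 1 mm per 8 N along the row and springs back. Origin: foot of its inner face, at y = +88.4 mm of the rack.
- end_right: The like plate at the rack's -y end; origin: foot of its inner face, at y = -88.4 mm of the rack.
- rack_floor (a point): Centre of the rack's floor, 8 mm above the bench, a slippery white plastic liner (friction 0.16 to 0.24) on which the boxes stand; axes as the rack's. The row has 176.8 mm between the end plates and the boxes 3 mm play between the rails. The four boxes of the row, pushed together against the two ends, leave one place 33.8 mm wide: 1.2 mm too narrow, so the sprung ends must give as the foot is pressed in (10 to 15 N).
- new_box_mid (a point): Centre (44 mm above its foot) of the loose blue slide box, standing upright on the bench at the start. 56 mm in x, 35 mm thick in y, 88 mm high (z), 0.1 to 0.17 kg; at the foot both broad sides taper in by 2 mm over the lowest 6 mm (31 mm at the bottom). To be loaded so that its y axis lies along the rack's y (either way round).
- box_blue: Blue slide box standing upright in the row; origin: centre of its foot. 56 mm in x (across the rack), 88 mm high. As all boxes of the row, which stand in any order with gaps of 1 to 13 mm: of assorted make, 32 to 40 mm thick in y (along the row), not known better, so faces are found by touch; 0.1 to 0.18 kg; slides with under 0.5 N and stays where it is left.
- box_white: White slide box standing upright in the row: as the blue one (56 mm across the rack, 32 to 40 mm thick along the row, 88 mm high), origin at the centre of its foot.
- box_yellow: Yellow slide box standing upright in the row: as the blue one (56 mm across the rack, 32 to 40 mm thick along the row, 88 mm high), origin at the centre of its foot.
- box_green: Green slide box standing upright in the row: as the blue one (56 mm across the rack, 32 to 40 mm thick along the row, 88 mm high), origin at the centre of its foot.
- oil_bottle: Bystander: amber oil bottle on the bench, 28 mm across, 75 mm high, origin at the centre of its foot; to be left where it is.
- specimen_cup: Bystander: orange specimen cup on the bench, 62 mm across, 68 mm high, origin at the centre of its foot; to be left where it is.
- petri_dish: Bystander: clear petri dish on the bench, 94 mm across, 17 mm high, origin at the centre of its foot; to be left where it is.
- timer: Bystander: white timer on the bench, 50 x 66 x 18 mm, origin at the centre of its foot; to be left where it is.
- coplin_jar: Bystander: green glass staining jar on the bench, 66 mm across, 117 mm high, origin at the centre of its foot; to be left where it is.
- wash_bottle: Bystander: white wash bottle on the bench, 70 mm across, 146 mm high, origin at the centre of its foot; to be left where it is.
There are look-alikes about, which are no part of the job. Leave any orange or red look-alike of the part that bears new_box_mid alone.

How it is judged:
By the outcome, as a careful person would: the job done as asked, in the order asked, and still so for the second after the job is handed in, with the robot touching nothing.
It also fails if it takes over 72 s, if anything falls off the work surface, if the arm or the gripper's body presses on something with over 40 N, if the wrist force passes 120 N, or if a joint passes its speed limit or range.

## Working session

There is one attempt and no reset: what is moved stays moved. The work goes in short steps, Python scripts to look and compute and a tool call to move; the robot and the scene stay as the last step left them, time stands still between calls to the robot, and variables do not carry over. Pictures are saved under pics/ and viewed, at most 10 in all, crops included, and the job is handed in when it is done.

Besides the shell and the picture viewer there is one more tool, called after "Request:" by a JSON object that holds its "name" and its "arguments", one argument or row to a line. send_rows: Moves the arm, as the interface text tells. Its arguments: {"type":"object","properties":{"motion":{"type":"array"},"newtons":{"type":"number"}},"required":["motion"]}

```bash
mkdir -p pics; ls; cat > h.py <<'E'
import numpy as np, cv2
from workcell import monitor, viewer, manip
def pts(im):
    z=im["z_map"];K=im["K"];v,u=np.mgrid[:480,:640]
    c=np.stack([(u-K[0,2])/K[0,0]*z,(v-K[1,2])/K[1,1]*z,z],-1)
    T=np.linalg.inv(im["extrinsics"]);w=c@T[:3,:3].T+T[:3,3];w[z==0]=np.nan
    return w
E
python3 - <<'E'
from h import *
for n in("scene","top"):
    im=viewer.get_image(n);cv2.imwrite(f"pics/{n}0.png",im["pixels"][...,::-1]);np.savez(f"{n}0.npz",**im)
    T=np.linalg.inv(im["extrinsics"]);print(n,T.round(3).tolist(),im["K"].round(1).tolist())
print(monitor.observe())
E
```

```text
pics
scene [[0.509, 0.513, -0.692, 1.176], [0.861, -0.319, 0.396, -0.375], [-0.018, -0.797, -0.604, 0.643], [0.0, 0.0, 0.0, 1.0]] [[458.1, 0.0, 320.0], [0.0, 458.1, 235.1], [0.0, 0.0, 1.0]]
top [[-0.024, -0.985, 0.169, 0.356], [-1.0, 0.027, 0.012, 0.005], [-0.016, -0.169, -0.985, 1.067], [0.0, 0.0, 0.0, 1.0]] [[466.4, 0.0, 325.3], [0.0, 466.4, 236.8], [0.0, 0.0, 1.0]]
{'time': 0.1, 'qpos': array([-6.96828044e+01,  1.24742117e+01,  9.25216000e+01,  3.10367628e-04,
        7.51316305e+01, -6.42883308e+00]), 'qd': array([-0.06967575, -0.09131447, -0.19629602, -0.01652047,  0.04308671,
        0.0037912 ]), 'effort': array([-6.76195414e-04, -3.98081660e+01, -3.04969418e+01, -2.09252426e-04,
        4.23191726e-03,  2.26705703e-05]), 'position': array([ 0.281045  , -0.55745589,  0.24905846]), 'tcp_rot': array([-1.79873393e+02, -1.45674752e-02,  2.67459326e+01]), 'contact_force': array([-0.46350837, -0.44092659, -1.01095059]), 'moment': array([-0.03632412,  0.01269744, -0.00732847]), 'gripper_force': 0.0, 'opening': 1.0014946440115704}
```

View pics/scene0.png

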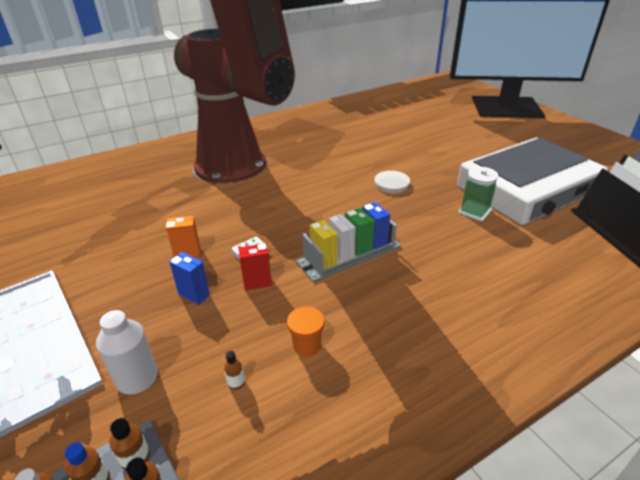

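View pics/top0.png

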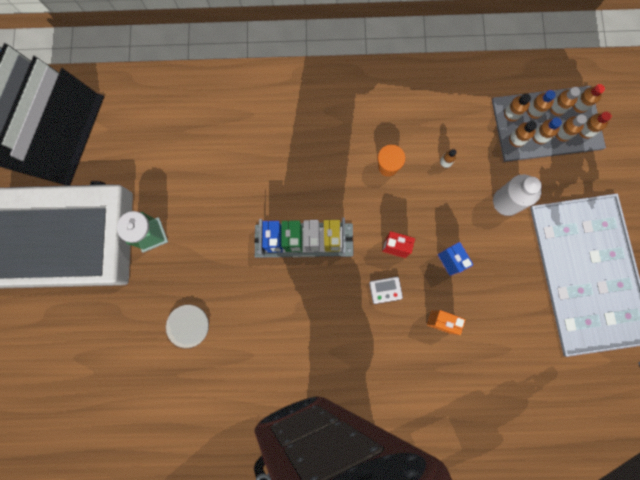

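Candidates for the loose blue box, in top-image pixels:
- Loose blue (455,258). This is also at scene (190,278), and it's my choice.
- Red look-alike (399,244).
- Orange look-alike (449,323).
- Blue box already in the row (270,236).

The row from +y runs blue, green (291,235), white (312,235), yellow (333,235).

```bash
python3 - <<'E'
from h import *
im=dict(np.load("top0.npz"));w=pts(im);p=im["pixels"];hsv=cv2.cvtColor(p,cv2.COLOR_RGB2HSV)
H,S,V=[hsv[...,i].astype(int) for i in range(3)]
z=w[...,2]
print("bench z",np.nanmedian(z[330:360,300:340]))
def rep(name,roi,lo,hi):
    m=np.zeros(z.shape,bool);x0,y0,x1,y1=roi;m[y0:y1,x0:x1]=True
    m&=(z>lo)&(z<hi)
    q=w[m]
    r=cv2.minAreaRect((q[:,:2]*1000).astype(np.float32))
    print(name,len(q),"rect",np.round(r[0],1),np.round(r[1],1),round(r[2],1),"medz",np.median(q[:,2]).round(4))
rep("loose",(435,235,480,280),.082,.1)
rep("red",(380,228,420,262),.08,.1)
rep("row",(250,210,360,262),.087,.11)
rep("rack",(245,205,362,265),.004,.11)
rep("ends",(245,205,362,265),.06,.078)
bl=((H>105)&(H<130)&(S>120));gr=(H>45)&(H<90)&(S>90);ye=(H>18)&(H<35)&(S>110);wh=(S<45)&(V>90)
for n,c in(("blue",bl),("green",gr),("yellow",ye),("white",wh)):
    m=c&(z>.087)&(z<.11);m[:210]=0;m[262:]=0;m[:,:255]=0;m[:,350:]=0
    q=w[m];print(n,len(q),np.percentile(q[:,:2],[3,50,97],axis=0).round(4).tolist())
for n,(x0,y0,x1,y1) in dict(cup=(370,140,412,178),oil=(435,140,462,172),timer=(365,272,408,306)).items():
    q=w[y0:y1,x0:x1][(z[y0:y1,x0:x1]>.012)];print(n,np.nanmean(q,0).round(3))
# edge profile along y at row centre tops
c=cv2.resize(p[205:295,245:485],None,fx=3.3,fy=3.3,interpolation=cv2.INTER_CUBIC)
cv2.imwrite("pics/crop.png",c[...,::-1])
E
```

```text
bench z 5.968515378529382e-05
loose 448 rect [ 475.1 -264.4] [55.8 35.7] 25.3 medz 0.0877
red 441 rect [ 510.  -142.4] [56.  35.5] 72.5 medz 0.0876
row 1732 rect [533.2  69.3] [164.4  56.5] 89.2 medz 0.096
rack 3526 rect [547.4  73. ] [263.8 139.1] 89.1 medz 0.0848
ends 276 rect [533.   68.3] [186.8  74.7] 89.8 medz 0.0696
blue 329 [[0.5067, 0.1162], [0.5395, 0.1334], [0.5598, 0.1509]]
green 340 [[0.5061, 0.072], [0.5377, 0.0909], [0.5589, 0.1083]]
yellow 300 [[0.5053, -0.0127], [0.5391, 0.0047], [0.5588, 0.0194]]
white 593 [[0.5066, -0.0015], [0.5273, 0.0508], [0.5582, 0.1364]]
cup [ 0.701 -0.134  0.064]
oil [ 0.706 -0.267  0.048]
timer [ 0.413 -0.115  0.018]
```

View pics/crop.png

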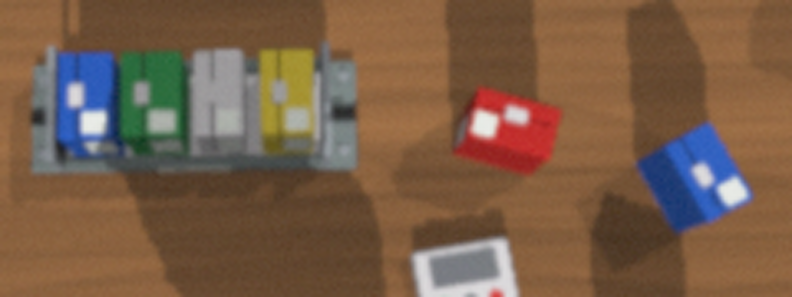

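The crop shows the loose blue box at crop (695,178) with its white labels, so the choice holds. The red box is at (507,130). Blue stands next to the left (+y) plate. I'll move to the row first.

Request:
{"name": "send_rows", "arguments": {
  "motion": [
    {"dx": 1,"dy": -1,"az": -1},
    {"dx": 1,"dy": -1,"az": -1},
    {"dx": 1,"dy": -1,"az": -1},
    {"dx": 1,"dy": -1,"az": -1},
    {"dx": 1,"dy": -1,"az": -1},
    {"dx": 1,"dy": -1,"az": -1},
    {"dx": 1,"dy": -1,"az": -1},
    {"dx": 1,"dy": -1,"az": -1},
    {"dx": 1,"dy": -1,"az": -1}
  ]
}}

```text
invalid input at $.motion[0]: expected keys dx, dy, dz, ax, ay, az, fingers
```

```bash
cat > go.py <<'E'
import sys
from h import *
from scipy.spatial.transform import Rotation as R
s=monitor.observe();r=R.from_euler("xyz",s["tcp_rot"],degrees=True)
t=[float(a) for a in sys.argv[1:4]];g=R.from_euler("xyz",[180,0,float(sys.argv[4])],degrees=True)
d=r.inv().apply(np.array(t)-s["position"])/.2;a=(r.inv()*g).as_rotvec()/(np.pi/4)
print("t",round(s["time"],2),"pos",s["position"].round(4),"rot",s["tcp_rot"].round(2),"F",s["contact_force"].round(2),"open",round(s["opening"],3),"grip",round(s["gripper_force"],1))
print("d",d.round(4),"a",a.round(4))
E
python3 go.py .533 .133 .25 89.5
```

```text
t 0.1 pos [ 0.281  -0.5575  0.2491] rot [-1.7987e+02 -1.0000e-02  2.6750e+01] F [-0.46 -0.44 -1.01] open 1.001 grip 0.0
d [ 2.6786e+00 -2.5160e+00  1.5000e-03] a [-0.0023 -0.0018 -1.3945]
```

All keys are required.

Request:
{"name": "send_rows", "arguments": {
  "motion": [
    {"dx": 1,"dy": -1,"dz": 0,"ax": 0,"ay": 0,"az": -1,"fingers": 1},
    {"dx": 1,"dy": -1,"dz": 0,"ax": 0,"ay": 0,"az": -1,"fingers": 1},
    {"dx": 1,"dy": -1,"dz": 0,"ax": 0,"ay": 0,"az": -1,"fingers": 1},
    {"dx": 1,"dy": -1,"dz": 0,"ax": 0,"ay": 0,"az": -1,"fingers": 1},
    {"dx": 1,"dy": -1,"dz": 0,"ax": 0,"ay": 0,"az": -1,"fingers": 1},
    {"dx": 1,"dy": -1,"dz": 0,"ax": 0,"ay": 0,"az": -1,"fingers": 1},
    {"dx": 1,"dy": -1,"dz": 0,"ax": 0,"ay": 0,"az": -1,"fingers": 1},
    {"dx": 1,"dy": -1,"dz": 0,"ax": 0,"ay": 0,"az": -1,"fingers": 1},
    {"dx": 1,"dy": -1,"dz": 0,"ax": 0,"ay": 0,"az": -1,"fingers": 1}
  ]
}}

```text
time: 0.85
position: [0.3701, -0.2879, 0.2499]
tcp_rot: [-180.0, 0.0, 71.9]
contact_force: [-0.0, -0.4, 0.5]
opening: 1.001
gripper_force: 0.0
```

```bash
python3 go.py .533 .133 .25 89.5
```

```text
t 0.85 pos [ 0.3701 -0.2879  0.2499] rot [-1.7997e+02  1.0000e-02  7.1920e+01] F [-0.02 -0.39  0.51] open 1.001 grip 0.0
d [ 2.2535e+00  1.2140e-01 -9.0000e-04] a [-7.000e-04  1.000e-04 -3.906e-01]
```

Request:
{"name": "send_rows", "arguments": {
  "motion": [
    {"dx": 1,"dy": 0.05,"dz": 0,"ax": 0,"ay": 0,"az": -0.39,"fingers": 1},
    {"dx": 1,"dy": 0.05,"dz": 0,"ax": 0,"ay": 0,"az": -0.39,"fingers": 1},
    {"dx": 1,"dy": 0.05,"dz": 0,"ax": 0,"ay": 0,"az": -0.39,"fingers": 1},
    {"dx": 1,"dy": 0.05,"dz": 0,"ax": 0,"ay": 0,"az": -0.39,"fingers": 1},
    {"dx": 1,"dy": 0.05,"dz": 0,"ax": 0,"ay": 0,"az": -0.39,"fingers": 1},
    {"dx": 1,"dy": 0.05,"dz": 0,"ax": 0,"ay": 0,"az": -0.39,"fingers": 1}
  ]
}}

```text
time: 1.35
position: [0.4435, -0.0993, 0.2503]
tcp_rot: [179.9, -0.1, 89.5]
contact_force: [-0.8, -0.2, 0.3]
opening: 0.999
gripper_force: 0.0
```

```bash
python3 go.py .533 .133 .25 89.5
```

```text
t 1.35 pos [ 0.4435 -0.0993  0.2503] rot [ 1.7995e+02 -1.4000e-01  8.9520e+01] F [-0.8  -0.19  0.26] open 0.999 grip 0.0
d [1.165  0.4378 0.0045] a [ 0.0012 -0.0031  0.0005]
```

Request:
{"name": "send_rows", "arguments": {
  "motion": [
    {"dx": 1,"dy": 0.43,"dz": 0,"ax": 0,"ay": 0,"az": 0,"fingers": 1},
    {"dx": 1,"dy": 0.43,"dz": 0,"ax": 0,"ay": 0,"az": 0,"fingers": 1},
    {"dx": 1,"dy": 0.43,"dz": 0,"ax": 0,"ay": 0,"az": 0,"fingers": 1},
    {"dx": 1,"dy": 0.43,"dz": 0,"ax": 0,"ay": 0,"az": 0,"fingers": 1},
    {"dx": 1,"dy": 0.43,"dz": 0,"ax": 0,"ay": 0,"az": 0,"fingers": 1},
    {"dx": 1,"dy": 0.43,"dz": 0,"ax": 0,"ay": 0,"az": 0,"fingers": 1},
    {"dx": 1,"dy": 0.43,"dz": 0,"ax": 0,"ay": 0,"az": 0,"fingers": 1}
  ]
}}

```text
time: 1.93
position: [0.5319, 0.0969, 0.2499]
tcp_rot: [-180.0, 0.0, 89.4]
contact_force: [-0.5, 0.2, -0.3]
opening: 0.996
gripper_force: 0.0
```

```bash
python3 go.py .533 .133 .068 89.5
```

```text
t 1.93 pos [0.5319 0.0969 0.2499] rot [-1.7999e+02  2.0000e-02  8.9420e+01] F [-0.48  0.21 -0.33] open 0.996 grip 0.0
d [0.1811 0.004  0.9096] a [-0.0002  0.0005 -0.0019]
```

Request:
{"name": "send_rows", "arguments": {
  "motion": [
    {"dx": 0.18,"dy": 0.005,"dz": 0,"ax": 0,"ay": 0,"az": 0,"fingers": 1},
    {"dx": 0.18,"dy": 0.005,"dz": 0.15,"ax": 0,"ay": 0,"az": 0,"fingers": 1},
    {"dx": 0.18,"dy": 0.005,"dz": 0.3,"ax": 0,"ay": 0,"az": 0,"fingers": 1},
    {"dx": 0.18,"dy": 0.005,"dz": 0.45,"ax": 0,"ay": 0,"az": 0,"fingers": 1},
    {"dx": 0.18,"dy": 0.005,"dz": 0.6,"ax": 0,"ay": 0,"az": 0,"fingers": 1},
    {"dx": 0.18,"dy": 0.005,"dz": 0.7,"ax": 0,"ay": 0,"az": 0,"fingers": 1},
    {"dx": 0.18,"dy": 0.005,"dz": 0.8,"ax": 0,"ay": 0,"az": 0,"fingers": 1},
    {"dx": 0.18,"dy": 0.005,"dz": 0.91,"ax": 0,"ay": 0,"az": 0,"fingers": 1},
    {"dx": 0.18,"dy": 0.005,"dz": 0.91,"ax": 0,"ay": 0,"az": 0,"fingers": 1},
    {"dx": 0.18,"dy": 0.005,"dz": 0.91,"ax": 0,"ay": 0,"az": 0,"fingers": 1}
  ]
}}

```text
time: 2.77
position: [0.5306, 0.1297, 0.067]
tcp_rot: [-179.8, 0.1, 89.2]
contact_force: [-0.3, -0.3, 0.3]
opening: 1.0
gripper_force: 0.0
```

Request:
{"name": "send_rows", "arguments": {
  "motion": [
    {"dx": 0,"dy": 0,"dz": 0,"ax": 0,"ay": 0,"az": 0,"fingers": 0.2},
    {"dx": 0,"dy": 0,"dz": 0,"ax": 0,"ay": 0,"az": 0,"fingers": 0.2},
    {"dx": 0,"dy": 0,"dz": 0,"ax": 0,"ay": 0,"az": 0,"fingers": 0.2},
    {"dx": 0,"dy": 0,"dz": 0,"ax": 0,"ay": 0,"az": 0,"fingers": 0.2},
    {"dx": 0,"dy": 0,"dz": 0,"ax": 0,"ay": 0,"az": 0,"fingers": 0.2},
    {"dx": 0,"dy": 0,"dz": 0,"ax": 0,"ay": 0,"az": 0,"fingers": 0.2}
  ],
  "newtons": 20
}}

```text
time: 3.27
position: [0.5337, 0.1321, 0.0704]
tcp_rot: [179.8, 0.0, 89.3]
contact_force: [0.1, -1.0, 4.7]
opening: 0.652
gripper_force: 23.2
```

Request:
{"name": "send_rows", "arguments": {
  "motion": [
    {"dx": 0.005,"dy": 0,"dz": 0,"ax": 0,"ay": 0,"az": 0,"fingers": 0.2},
    {"dx": 0.01,"dy": 0,"dz": 0,"ax": 0,"ay": 0,"az": 0,"fingers": 0.2},
    {"dx": 0.015,"dy": 0,"dz": 0,"ax": 0,"ay": 0,"az": 0,"fingers": 0.2},
    {"dx": 0.02,"dy": 0,"dz": 0,"ax": 0,"ay": 0,"az": 0,"fingers": 0.2},
    {"dx": 0.02,"dy": 0,"dz": 0,"ax": 0,"ay": 0,"az": 0,"fingers": 0.2}
  ]
}}

```text
time: 3.68
position: [0.5337, 0.1363, 0.0703]
tcp_rot: [179.8, 0.0, 89.3]
contact_force: [-0.5, -1.2, 5.8]
opening: 0.649
gripper_force: 23.3
```

Request:
{"name": "send_rows", "arguments": {
  "motion": [
    {"dx": 0.003,"dy": 0,"dz": 0,"ax": 0,"ay": 0,"az": 0,"fingers": 0.2},
    {"dx": 0.005,"dy": 0,"dz": 0,"ax": 0,"ay": 0,"az": 0,"fingers": 0.2},
    {"dx": 0.005,"dy": 0,"dz": 0,"ax": 0,"ay": 0,"az": 0,"fingers": 0.2}
  ]
}}

```text
time: 3.93
position: [0.5338, 0.137, 0.0704]
tcp_rot: [179.8, 0.0, 89.3]
contact_force: [0.3, -2.1, 5.6]
opening: 0.654
gripper_force: 23.3
```

Request:
{"name": "send_rows", "arguments": {
  "motion": [
    {"dx": 0.003,"dy": 0,"dz": 0,"ax": 0,"ay": 0,"az": 0,"fingers": 0.2},
    {"dx": 0.005,"dy": 0,"dz": 0,"ax": 0,"ay": 0,"az": 0,"fingers": 0.2},
    {"dx": 0.005,"dy": 0,"dz": 0,"ax": 0,"ay": 0,"az": 0,"fingers": 0.2}
  ]
}}

```text
time: 4.18
position: [0.5338, 0.1373, 0.0704]
tcp_rot: [179.8, 0.1, 89.4]
contact_force: [0.0, -4.9, 6.8]
opening: 0.653
gripper_force: 23.3
```

Request:
{"name": "send_rows", "arguments": {
  "motion": [
    {"dx": 0.003,"dy": 0,"dz": 0,"ax": 0,"ay": 0,"az": 0,"fingers": 0.2},
    {"dx": 0.003,"dy": 0,"dz": 0,"ax": 0,"ay": 0,"az": 0,"fingers": 0.2}
  ]
}}

```text
time: 4.35
position: [0.5338, 0.1376, 0.0704]
tcp_rot: [179.8, 0.2, 89.4]
contact_force: [-0.7, -6.1, 7.0]
opening: 0.654
gripper_force: 23.3
```

Request:
{"name": "send_rows", "arguments": {
  "motion": [
    {"dx": -0.004,"dy": 0,"dz": 0,"ax": 0,"ay": 0,"az": 0,"fingers": 0.2},
    {"dx": -0.004,"dy": 0,"dz": 0,"ax": 0,"ay": 0,"az": 0,"fingers": 1},
    {"dx": -0.004,"dy": 0,"dz": 0,"ax": 0,"ay": 0,"az": 0,"fingers": 1},
    {"dx": -0.004,"dy": 0,"dz": 0,"ax": 0,"ay": 0,"az": 0,"fingers": 1},
    {"dx": -0.004,"dy": 0,"dz": 0,"ax": 0,"ay": 0,"az": 0,"fingers": 1},
    {"dx": -0.1,"dy": 0,"dz": 0,"ax": 0,"ay": 0,"az": 0,"fingers": 1},
    {"dx": -0.2,"dy": 0,"dz": 0,"ax": 0,"ay": 0,"az": 0,"fingers": 1},
    {"dx": -0.238,"dy": 0,"dz": 0,"ax": 0,"ay": 0,"az": 0,"fingers": 1},
    {"dx": -0.238,"dy": 0,"dz": 0,"ax": 0,"ay": 0,"az": 0,"fingers": 1},
    {"dx": -0.238,"dy": 0,"dz": 0,"ax": 0,"ay": 0,"az": 0,"fingers": 1}
  ]
}}

```text
time: 5.18
position: [0.5313, 0.0913, 0.0681]
tcp_rot: [-180.0, -0.0, 89.2]
contact_force: [-0.3, -0.1, 0.1]
opening: 1.0
gripper_force: 0.0
```

Request:
{"name": "send_rows", "arguments": {
  "motion": [
    {"dx": 0,"dy": 0,"dz": 0,"ax": 0,"ay": 0,"az": 0,"fingers": 0.2},
    {"dx": 0,"dy": 0,"dz": 0,"ax": 0,"ay": 0,"az": 0,"fingers": 0.2},
    {"dx": 0,"dy": 0,"dz": 0,"ax": 0,"ay": 0,"az": 0,"fingers": 0.2},
    {"dx": 0,"dy": 0,"dz": 0,"ax": 0,"ay": 0,"az": 0,"fingers": 0.2},
    {"dx": 0,"dy": 0,"dz": 0,"ax": 0,"ay": 0,"az": 0,"fingers": 0.2},
    {"dx": 0,"dy": 0,"dz": 0,"ax": 0,"ay": 0,"az": 0,"fingers": 0.2}
  ],
  "newtons": 20
}}

```text
time: 5.68
position: [0.5315, 0.0916, 0.0684]
tcp_rot: [180.0, -0.0, 89.3]
contact_force: [0.7, -0.5, 0.5]
opening: 0.651
gripper_force: 22.0
```

Request:
{"name": "send_rows", "arguments": {
  "motion": [
    {"dx": -0.01,"dy": 0,"dz": 0,"ax": 0,"ay": 0,"az": 0,"fingers": 0.2},
    {"dx": -0.02,"dy": 0,"dz": 0,"ax": 0,"ay": 0,"az": 0,"fingers": 0.2},
    {"dx": -0.03,"dy": 0,"dz": 0,"ax": 0,"ay": 0,"az": 0,"fingers": 0.2},
    {"dx": -0.04,"dy": 0,"dz": 0,"ax": 0,"ay": 0,"az": 0,"fingers": 0.2},
    {"dx": -0.05,"dy": 0,"dz": 0,"ax": 0,"ay": 0,"az": 0,"fingers": 0.2},
    {"dx": -0.06,"dy": 0,"dz": 0,"ax": 0,"ay": 0,"az": 0,"fingers": 0.2},
    {"dx": -0.07,"dy": 0,"dz": 0,"ax": 0,"ay": 0,"az": 0,"fingers": 0.2},
    {"dx": -0.075,"dy": 0,"dz": 0,"ax": 0,"ay": 0,"az": 0,"fingers": 0.2},
    {"dx": -0.075,"dy": 0,"dz": 0,"ax": 0,"ay": 0,"az": 0,"fingers": 0.2}
  ]
}}

```text
time: 6.43
position: [0.5313, 0.0758, 0.0684]
tcp_rot: [180.0, 0.0, 89.3]
contact_force: [-0.0, -0.6, 2.3]
opening: 0.653
gripper_force: 22.1
```

Request:
{"name": "send_rows", "arguments": {
  "motion": [
    {"dx": -0.004,"dy": 0,"dz": 0,"ax": 0,"ay": 0,"az": 0,"fingers": 0.2},
    {"dx": -0.008,"dy": 0,"dz": 0,"ax": 0,"ay": 0,"az": 0,"fingers": 0.2},
    {"dx": -0.008,"dy": 0,"dz": 0,"ax": 0,"ay": 0,"az": 0,"fingers": 0.2}
  ]
}}

```text
time: 6.68
position: [0.5313, 0.0745, 0.0684]
tcp_rot: [180.0, 0.0, 89.3]
contact_force: [0.3, 0.6, 1.8]
opening: 0.652
gripper_force: 22.1
```

```bash
python3 - <<'E'
from h import *
im=viewer.get_image("scene");c=cv2.resize(im["pixels"][180:300,270:430],None,fx=4,fy=4)
cv2.imwrite("pics/s2.png",c[...,::-1])
E
```

```text
(no output)
```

View pics/s2.png

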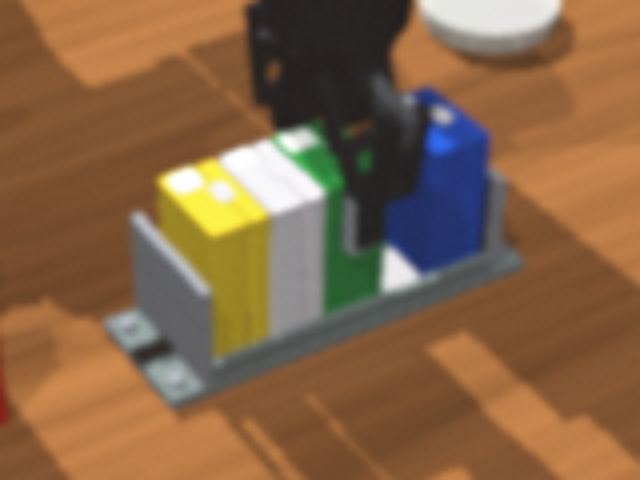

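The three boxes are together at crop x 160–380, and the gap to blue is open at (400,265). Yellow still stands clear of the right plate. I'll keep pushing gently.

Request:
{"name": "send_rows", "arguments": {
  "motion": [
    {"dx": -0.005,"dy": 0,"dz": 0,"ax": 0,"ay": 0,"az": 0,"fingers": 0.2},
    {"dx": -0.01,"dy": 0,"dz": 0,"ax": 0,"ay": 0,"az": 0,"fingers": 0.2},
    {"dx": -0.01,"dy": 0,"dz": 0,"ax": 0,"ay": 0,"az": 0,"fingers": 0.2}
  ]
}}

```text
time: 6.98
position: [0.5313, 0.0726, 0.0684]
tcp_rot: [180.0, -0.0, 89.3]
contact_force: [0.6, 1.2, 2.4]
opening: 0.653
gripper_force: 22.1
```

Request:
{"name": "send_rows", "arguments": {
  "motion": [
    {"dx": -0.005,"dy": 0,"dz": 0,"ax": 0,"ay": 0,"az": 0,"fingers": 0.2},
    {"dx": -0.005,"dy": 0,"dz": 0,"ax": 0,"ay": 0,"az": 0,"fingers": 0.2}
  ]
}}

```text
time: 7.15
position: [0.5313, 0.0716, 0.0684]
tcp_rot: [180.0, -0.0, 89.3]
contact_force: [-0.4, 1.4, 1.5]
opening: 0.649
gripper_force: 22.1
```

Request:
{"name": "send_rows", "arguments": {
  "motion": [
    {"dx": -0.005,"dy": 0,"dz": 0,"ax": 0,"ay": 0,"az": 0,"fingers": 0.2},
    {"dx": -0.005,"dy": 0,"dz": 0,"ax": 0,"ay": 0,"az": 0,"fingers": 0.2}
  ]
}}

```text
time: 7.32
position: [0.5312, 0.0705, 0.0684]
tcp_rot: [180.0, 0.0, 89.3]
contact_force: [-0.4, 0.9, 2.0]
opening: 0.655
gripper_force: 22.2
```

Request:
{"name": "send_rows", "arguments": {
  "motion": [
    {"dx": -0.005,"dy": 0,"dz": 0,"ax": 0,"ay": 0,"az": 0,"fingers": 0.2},
    {"dx": -0.005,"dy": 0,"dz": 0,"ax": 0,"ay": 0,"az": 0,"fingers": 0.2}
  ]
}}

```text
time: 7.48
position: [0.5313, 0.0695, 0.0684]
tcp_rot: [180.0, 0.0, 89.3]
contact_force: [0.0, 2.0, 2.7]
opening: 0.656
gripper_force: 22.2
```

Request:
{"name": "send_rows", "arguments": {
  "motion": [
    {"dx": -0.005,"dy": 0,"dz": 0,"ax": 0,"ay": 0,"az": 0,"fingers": 0.2},
    {"dx": -0.005,"dy": 0,"dz": 0,"ax": 0,"ay": 0,"az": 0,"fingers": 0.2}
  ]
}}

```text
time: 7.65
position: [0.5312, 0.0684, 0.0684]
tcp_rot: [180.0, 0.0, 89.3]
contact_force: [0.2, 1.4, 2.1]
opening: 0.655
gripper_force: 22.2
```

Request:
{"name": "send_rows", "arguments": {
  "motion": [
    {"dx": -0.002,"dy": 0,"dz": 0,"ax": 0,"ay": 0,"az": 0,"fingers": 0.2},
    {"dx": -0.002,"dy": 0,"dz": 0,"ax": 0,"ay": 0,"az": 0,"fingers": 0.2}
  ]
}}

```text
time: 7.82
position: [0.5312, 0.0682, 0.0684]
tcp_rot: [180.0, -0.0, 89.3]
contact_force: [-0.3, 2.1, 2.4]
opening: 0.655
gripper_force: 22.2
```

Request:
{"name": "send_rows", "arguments": {
  "motion": [
    {"dx": -0.005,"dy": 0,"dz": 0,"ax": 0,"ay": 0,"az": 0,"fingers": 0.2},
    {"dx": -0.005,"dy": 0,"dz": 0,"ax": 0,"ay": 0,"az": 0,"fingers": 0.2}
  ]
}}

```text
time: 7.98
position: [0.5312, 0.0676, 0.0684]
tcp_rot: [180.0, -0.1, 89.3]
contact_force: [0.5, 3.8, 3.2]
opening: 0.658
gripper_force: 22.2
```

Request:
{"name": "send_rows", "arguments": {
  "motion": [
    {"dx": -0.005,"dy": 0,"dz": 0,"ax": 0,"ay": 0,"az": 0,"fingers": 0.2},
    {"dx": -0.005,"dy": 0,"dz": 0,"ax": 0,"ay": 0,"az": 0,"fingers": 0.2}
  ]
}}

```text
time: 8.15
position: [0.5311, 0.0672, 0.0684]
tcp_rot: [180.0, -0.1, 89.3]
contact_force: [-0.4, 6.5, 3.1]
opening: 0.655
gripper_force: 22.2
```

```bash
python3 - <<'E'
from h import *
im=viewer.get_image("top");w=pts(im);z=w[...,2];q=w[(z>.06)&(z<.11)];
cv2.imwrite("pics/t3.png",cv2.resize(im["pixels"][200:270,240:360],None,fx=5,fy=5)[...,::-1])
E
```

```text
(no output)
```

View pics/t3.png

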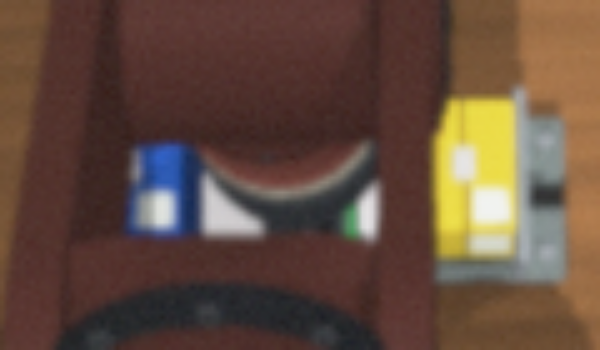

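Request:
{"name": "send_rows", "arguments": {
  "motion": [
    {"dx": 0.004,"dy": 0,"dz": 0,"ax": 0,"ay": 0,"az": 0,"fingers": 0.2},
    {"dx": 0.004,"dy": 0,"dz": 0,"ax": 0,"ay": 0,"az": 0,"fingers": 1},
    {"dx": 0.004,"dy": 0,"dz": 0,"ax": 0,"ay": 0,"az": 0,"fingers": 1},
    {"dx": 0.004,"dy": 0,"dz": 0,"ax": 0,"ay": 0,"az": 0,"fingers": 1},
    {"dx": 0.004,"dy": 0,"dz": 0,"ax": 0,"ay": 0,"az": 0,"fingers": 1},
    {"dx": 0.004,"dy": 0,"dz": -0.15,"ax": 0,"ay": 0,"az": 0,"fingers": 1},
    {"dx": 0.004,"dy": 0,"dz": -0.33,"ax": 0,"ay": 0,"az": 0,"fingers": 1},
    {"dx": 0.1,"dy": 0,"dz": -0.33,"ax": 0,"ay": 0,"az": 0,"fingers": -1},
    {"dx": 0.18,"dy": 0,"dz": -0.33,"ax": 0,"ay": 0,"az": 0,"fingers": -1},
    {"dx": 0.18,"dy": 0,"dz": -0.33,"ax": 0,"ay": 0,"az": 0,"fingers": -1},
    {"dx": 0.18,"dy": 0,"dz": -0.33,"ax": 0,"ay": 0,"az": 0,"fingers": -1},
    {"dx": 0.18,"dy": 0,"dz": -0.33,"ax": 0,"ay": 0,"az": 0,"fingers": -1},
    {"dx": 0.18,"dy": 0,"dz": -0.33,"ax": 0,"ay": 0,"az": 0,"fingers": -1},
    {"dx": 0.18,"dy": 0,"dz": -0.33,"ax": 0,"ay": 0,"az": 0,"fingers": -1},
    {"dx": 0.18,"dy": 0,"dz": -0.33,"ax": 0,"ay": 0,"az": 0,"fingers": -1}
  ]
}}

```text
time: 9.45
position: [0.5313, 0.1016, 0.1339]
tcp_rot: [-180.0, 0.0, 89.3]
contact_force: [0.5, 0.1, -0.7]
opening: 0.0
gripper_force: 0.0
```

Request:
{"name": "send_rows", "arguments": {
  "motion": [
    {"dx": 0,"dy": 0,"dz": 0.05,"ax": 0,"ay": 0,"az": 0,"fingers": -1},
    {"dx": 0,"dy": 0,"dz": 0.08,"ax": 0,"ay": 0,"az": 0,"fingers": -1},
    {"dx": 0,"dy": 0,"dz": 0.1,"ax": 0,"ay": 0,"az": 0,"fingers": -1},
    {"dx": 0,"dy": 0,"dz": 0.11,"ax": 0,"ay": 0,"az": 0,"fingers": -1},
    {"dx": 0,"dy": 0,"dz": 0.12,"ax": 0,"ay": 0,"az": 0,"fingers": -1},
    {"dx": 0,"dy": 0,"dz": 0.12,"ax": 0,"ay": 0,"az": 0,"fingers": -1}
  ]
}}

```text
time: 9.95
position: [0.5312, 0.1022, 0.1096]
tcp_rot: [-179.9, 0.0, 89.3]
contact_force: [-0.4, -0.2, 0.0]
opening: 0.0
gripper_force: 0.0
```

Request:
{"name": "send_rows", "arguments": {
  "motion": [
    {"dx": 0,"dy": 0,"dz": 0.04,"ax": 0,"ay": 0,"az": 0,"fingers": -1},
    {"dx": 0,"dy": 0,"dz": 0.08,"ax": 0,"ay": 0,"az": 0,"fingers": -1},
    {"dx": 0,"dy": 0,"dz": 0.12,"ax": 0,"ay": 0,"az": 0,"fingers": -1},
    {"dx": 0,"dy": 0,"dz": 0.17,"ax": 0,"ay": 0,"az": 0,"fingers": -1},
    {"dx": 0,"dy": 0,"dz": 0.17,"ax": 0,"ay": 0,"az": 0,"fingers": -1},
    {"dx": 0,"dy": 0,"dz": 0.17,"ax": 0,"ay": 0,"az": 0,"fingers": -1}
  ]
}}

```text
time: 10.45
position: [0.5305, 0.1021, 0.0749]
tcp_rot: [-179.8, 0.0, 89.3]
contact_force: [-0.1, -0.5, -1.2]
opening: 0.002
gripper_force: 0.0
```

Request:
{"name": "send_rows", "arguments": {
  "motion": [
    {"dx": 0.004,"dy": 0,"dz": 0,"ax": 0,"ay": 0,"az": 0,"fingers": -1},
    {"dx": 0.008,"dy": 0,"dz": 0,"ax": 0,"ay": 0,"az": 0,"fingers": -1},
    {"dx": 0.012,"dy": 0,"dz": 0,"ax": 0,"ay": 0,"az": 0,"fingers": -1},
    {"dx": 0.015,"dy": 0,"dz": 0,"ax": 0,"ay": 0,"az": 0,"fingers": -1},
    {"dx": 0.015,"dy": 0,"dz": 0,"ax": 0,"ay": 0,"az": 0,"fingers": -1}
  ]
}}

```text
time: 10.87
position: [0.5319, 0.1054, 0.0767]
tcp_rot: [180.0, -0.0, 89.3]
contact_force: [-0.5, -0.3, -0.3]
opening: 0.001
gripper_force: 0.0
```

Request:
{"name": "send_rows", "arguments": {
  "motion": [
    {"dx": 0.005,"dy": 0,"dz": 0,"ax": 0,"ay": 0,"az": 0,"fingers": -1},
    {"dx": 0.005,"dy": 0,"dz": 0,"ax": 0,"ay": 0,"az": 0,"fingers": -1}
  ]
}}

```text
time: 11.03
position: [0.5317, 0.1063, 0.0765]
tcp_rot: [180.0, -0.0, 89.3]
contact_force: [-0.4, 0.3, 0.8]
opening: 0.004
gripper_force: 0.0
```

Request:
{"name": "send_rows", "arguments": {
  "motion": [
    {"dx": 0.005,"dy": 0,"dz": 0,"ax": 0,"ay": 0,"az": 0,"fingers": -1},
    {"dx": 0.005,"dy": 0,"dz": 0,"ax": 0,"ay": 0,"az": 0,"fingers": -1}
  ]
}}

```text
time: 11.2
position: [0.5316, 0.1073, 0.0763]
tcp_rot: [180.0, -0.0, 89.3]
contact_force: [0.3, 0.0, -0.1]
opening: -0.002
gripper_force: 0.0
```

Request:
{"name": "send_rows", "arguments": {
  "motion": [
    {"dx": 0.005,"dy": 0,"dz": 0,"ax": 0,"ay": 0,"az": 0,"fingers": -1},
    {"dx": 0.005,"dy": 0,"dz": 0,"ax": 0,"ay": 0,"az": 0,"fingers": -1}
  ]
}}

```text
time: 11.37
position: [0.5316, 0.1083, 0.0763]
tcp_rot: [-180.0, -0.0, 89.3]
contact_force: [-0.1, 0.6, -0.1]
opening: -0.002
gripper_force: 0.0
```

Request:
{"name": "send_rows", "arguments": {
  "motion": [
    {"dx": 0.005,"dy": 0,"dz": 0,"ax": 0,"ay": 0,"az": 0,"fingers": -1},
    {"dx": 0.005,"dy": 0,"dz": 0,"ax": 0,"ay": 0,"az": 0,"fingers": -1}
  ]
}}

```text
time: 11.53
position: [0.5316, 0.1093, 0.0763]
tcp_rot: [-180.0, -0.0, 89.3]
contact_force: [0.3, 0.2, -0.1]
opening: -0.0
gripper_force: 0.0
```

Request:
{"name": "send_rows", "arguments": {
  "motion": [
    {"dx": 0.005,"dy": 0,"dz": 0,"ax": 0,"ay": 0,"az": 0,"fingers": -1},
    {"dx": 0.005,"dy": 0,"dz": 0,"ax": 0,"ay": 0,"az": 0,"fingers": -1}
  ]
}}

```text
time: 11.7
position: [0.5317, 0.1098, 0.0763]
tcp_rot: [-180.0, 0.1, 89.3]
contact_force: [-0.6, -2.0, 1.4]
opening: -0.003
gripper_force: 1.0
```

Request:
{"name": "send_rows", "arguments": {
  "motion": [
    {"dx": 0.005,"dy": 0,"dz": 0,"ax": 0,"ay": 0,"az": 0,"fingers": -1},
    {"dx": 0.005,"dy": 0,"dz": 0,"ax": 0,"ay": 0,"az": 0,"fingers": -1},
    {"dx": 0.005,"dy": 0,"dz": 0,"ax": 0,"ay": 0,"az": 0,"fingers": -1}
  ]
}}

```text
time: 11.95
position: [0.5317, 0.1102, 0.0764]
tcp_rot: [-180.0, 0.1, 89.3]
contact_force: [-1.2, -6.1, 2.4]
opening: 0.002
gripper_force: 2.4
```

Request:
{"name": "send_rows", "arguments": {
  "motion": [
    {"dx": -0.02,"dy": 0,"dz": 0,"ax": 0,"ay": 0,"az": 0,"fingers": -1},
    {"dx": -0.04,"dy": 0,"dz": 0,"ax": 0,"ay": 0,"az": 0,"fingers": -1},
    {"dx": -0.05,"dy": 0,"dz": 0,"ax": 0,"ay": 0,"az": 0,"fingers": -1},
    {"dx": -0.05,"dy": 0,"dz": 0,"ax": 0,"ay": 0,"az": 0,"fingers": -1}
  ]
}}

```text
time: 12.28
position: [0.5315, 0.101, 0.0762]
tcp_rot: [-180.0, -0.0, 89.2]
contact_force: [-0.0, -0.1, 0.4]
opening: -0.002
gripper_force: 0.0
```

Request:
{"name": "send_rows", "arguments": {
  "motion": [
    {"dx": -0.005,"dy": 0,"dz": 0,"ax": 0,"ay": 0,"az": 0,"fingers": -1},
    {"dx": -0.005,"dy": 0,"dz": 0,"ax": 0,"ay": 0,"az": 0,"fingers": -1}
  ]
}}

```text
time: 12.45
position: [0.5315, 0.1002, 0.0763]
tcp_rot: [180.0, -0.0, 89.3]
contact_force: [-0.3, 0.6, 0.1]
opening: -0.003
gripper_force: 0.0
```

Request:
{"name": "send_rows", "arguments": {
  "motion": [
    {"dx": -0.005,"dy": 0,"dz": 0,"ax": 0,"ay": 0,"az": 0,"fingers": -1},
    {"dx": -0.005,"dy": 0,"dz": 0,"ax": 0,"ay": 0,"az": 0,"fingers": -1}
  ]
}}

```text
time: 12.62
position: [0.5315, 0.0992, 0.0763]
tcp_rot: [-180.0, -0.0, 89.3]
contact_force: [0.3, 0.3, 0.4]
opening: 0.002
gripper_force: 0.0
```

Request:
{"name": "send_rows", "arguments": {
  "motion": [
    {"dx": -0.005,"dy": 0,"dz": 0,"ax": 0,"ay": 0,"az": 0,"fingers": -1},
    {"dx": -0.005,"dy": 0,"dz": 0,"ax": 0,"ay": 0,"az": 0,"fingers": -1}
  ]
}}

```text
time: 12.78
position: [0.5315, 0.0981, 0.0763]
tcp_rot: [180.0, 0.0, 89.3]
contact_force: [-0.4, 0.7, 0.0]
opening: 0.001
gripper_force: 0.0
```

Request:
{"name": "send_rows", "arguments": {
  "motion": [
    {"dx": -0.005,"dy": 0,"dz": 0,"ax": 0,"ay": 0,"az": 0,"fingers": -1},
    {"dx": -0.005,"dy": 0,"dz": 0,"ax": 0,"ay": 0,"az": 0,"fingers": -1}
  ]
}}

```text
time: 12.95
position: [0.5315, 0.0974, 0.0763]
tcp_rot: [180.0, -0.0, 89.3]
contact_force: [0.1, 0.6, -0.2]
opening: 0.002
gripper_force: 0.6
```

Request:
{"name": "send_rows", "arguments": {
  "motion": [
    {"dx": -0.005,"dy": 0,"dz": 0,"ax": 0,"ay": 0,"az": 0,"fingers": -1},
    {"dx": -0.005,"dy": 0,"dz": 0,"ax": 0,"ay": 0,"az": 0,"fingers": -1}
  ]
}}

```text
time: 13.12
position: [0.5315, 0.097, 0.0764]
tcp_rot: [180.0, -0.1, 89.3]
contact_force: [0.7, 5.9, -0.1]
opening: 0.002
gripper_force: 2.4
```

Request:
{"name": "send_rows", "arguments": {
  "motion": [
    {"dx": 0.02,"dy": 0,"dz": 0,"ax": 0,"ay": 0,"az": 0,"fingers": -1},
    {"dx": 0.03,"dy": 0,"dz": -0.1,"ax": 0,"ay": 0,"az": 0,"fingers": -1},
    {"dx": 0.03,"dy": 0,"dz": -0.3,"ax": 0,"ay": 0,"az": 0,"fingers": -1},
    {"dx": 0.03,"dy": 0,"dz": -0.5,"ax": 0,"ay": 0,"az": 0,"fingers": -1},
    {"dx": -0.2,"dy": 0,"dz": -0.7,"ax": 0,"ay": 0,"az": 0.2,"fingers": 1},
    {"dx": -0.4,"dy": 0,"dz": -0.7,"ax": 0,"ay": 0,"az": 0.4,"fingers": 1},
    {"dx": -1,"dy": -0.15,"dz": -0.7,"ax": 0,"ay": 0,"az": 1,"fingers": 1},
    {"dx": -1,"dy": -0.15,"dz": -0.7,"ax": 0,"ay": 0,"az": 1,"fingers": 1},
    {"dx": -1,"dy": -0.15,"dz": -0.7,"ax": 0,"ay": 0,"az": 1,"fingers": 1},
    {"dx": -1,"dy": -0.15,"dz": -0.7,"ax": 0,"ay": 0,"az": 1,"fingers": 1},
    {"dx": -1,"dy": -0.15,"dz": -0.7,"ax": 0,"ay": 0,"az": 1,"fingers": 1},
    {"dx": -1,"dy": -0.15,"dz": -0.7,"ax": 0,"ay": 0,"az": 1,"fingers": 1}
  ]
}}

```text
time: 14.12
position: [0.4985, -0.1052, 0.2164]
tcp_rot: [180.0, 0.1, 44.1]
contact_force: [0.2, 1.4, 0.0]
opening: 0.999
gripper_force: 0.0
```

```bash
python3 go.py .4751 -.2644 .2 25.3
```

```text
t 14.12 pos [ 0.4985 -0.1052  0.2164] rot [1.7996e+02 7.0000e-02 4.4110e+01] F [0.19 1.43 0.04] open 0.999 grip 0.0
d [-0.6381  0.4901  0.083 ] a [0.001  0.0013 0.4181]
```

Request:
{"name": "send_rows", "arguments": {
  "motion": [
    {"dx": -0.638,"dy": 0.49,"dz": 0.08,"ax": 0,"ay": 0,"az": 0.418,"fingers": 1},
    {"dx": -0.638,"dy": 0.49,"dz": 0.08,"ax": 0,"ay": 0,"az": 0.418,"fingers": 1},
    {"dx": -0.638,"dy": 0.49,"dz": 0.08,"ax": 0,"ay": 0,"az": 0.418,"fingers": 1},
    {"dx": -0.638,"dy": 0.49,"dz": 0.08,"ax": 0,"ay": 0,"az": 0.418,"fingers": 1},
    {"dx": -0.638,"dy": 0.49,"dz": 0.08,"ax": 0,"ay": 0,"az": 0.418,"fingers": 1},
    {"dx": -0.638,"dy": 0.49,"dz": 0.08,"ax": 0,"ay": 0,"az": 0.418,"fingers": 1},
    {"dx": -0.638,"dy": 0.49,"dz": 0.08,"ax": 0,"ay": 0,"az": 0.418,"fingers": 1}
  ]
}}

```text
time: 14.7
position: [0.476, -0.262, 0.1999]
tcp_rot: [-179.9, 0.0, 25.5]
contact_force: [0.2, 0.9, 0.1]
opening: 1.0
gripper_force: 0.0
```

```bash
python3 go.py .4751 -.2644 .05 25.3
```

```text
t 14.7 pos [ 0.476  -0.262   0.1999] rot [-1.7994e+02  3.0000e-02  2.5540e+01] F [0.16 0.86 0.06] open 1.0 grip 0.0
d [-0.009   0.0094  0.7497] a [-0.0014  0.0006  0.0052]
```

Request:
{"name": "send_rows", "arguments": {
  "motion": [
    {"dx": 0,"dy": 0,"dz": 0.15,"ax": 0,"ay": 0,"az": 0,"fingers": 1},
    {"dx": 0,"dy": 0,"dz": 0.3,"ax": 0,"ay": 0,"az": 0,"fingers": 1},
    {"dx": 0,"dy": 0,"dz": 0.45,"ax": 0,"ay": 0,"az": 0,"fingers": 1},
    {"dx": 0,"dy": 0,"dz": 0.6,"ax": 0,"ay": 0,"az": 0,"fingers": 1},
    {"dx": 0,"dy": 0,"dz": 0.7,"ax": 0,"ay": 0,"az": 0,"fingers": 1},
    {"dx": 0,"dy": 0,"dz": 0.75,"ax": 0,"ay": 0,"az": 0,"fingers": 1},
    {"dx": 0,"dy": 0,"dz": 0.75,"ax": 0,"ay": 0,"az": 0,"fingers": 1},
    {"dx": 0,"dy": 0,"dz": 0.75,"ax": 0,"ay": 0,"az": 0,"fingers": -0.3},
    {"dx": 0,"dy": 0,"dz": 0.75,"ax": 0,"ay": 0,"az": 0,"fingers": -0.3},
    {"dx": 0,"dy": 0,"dz": 0.75,"ax": 0,"ay": 0,"az": 0,"fingers": -0.3},
    {"dx": 0,"dy": 0,"dz": 0.75,"ax": 0,"ay": 0,"az": 0,"fingers": -0.3},
    {"dx": 0,"dy": 0,"dz": 0.75,"ax": 0,"ay": 0,"az": 0,"fingers": -0.3},
    {"dx": 0,"dy": 0,"dz": 0.75,"ax": 0,"ay": 0,"az": 0,"fingers": -0.3},
    {"dx": 0,"dy": 0,"dz": 0.75,"ax": 0,"ay": 0,"az": 0,"fingers": -0.3},
    {"dx": 0,"dy": 0,"dz": 0.75,"ax": 0,"ay": 0,"az": 0,"fingers": -0.3}
  ],
  "newtons": 20
}}

```text
time: 15.95
position: [0.4773, -0.2634, 0.0521]
tcp_rot: [179.9, -0.1, 25.5]
contact_force: [-0.4, 1.1, 6.0]
opening: 0.406
gripper_force: 12.8
```

```bash
python3 go.py .4751 -.2644 .05 25.3
```

```text
t 15.95 pos [ 0.4773 -0.2634  0.0521] rot [ 1.7988e+02 -9.0000e-02  2.5480e+01] F [-0.4   1.12  6.05] open 0.406 grip 12.8
d [-0.012  -0.0004  0.0104] a [ 0.0027 -0.002   0.0039]
```

Request:
{"name": "send_rows", "arguments": {
  "motion": [
    {"dx": 0,"dy": 0,"dz": 0,"ax": 0,"ay": 0,"az": 0,"fingers": 1},
    {"dx": 0,"dy": 0,"dz": 0,"ax": 0,"ay": 0,"az": 0,"fingers": 1},
    {"dx": 0,"dy": 0,"dz": 0,"ax": 0,"ay": 0,"az": 0,"fingers": 1},
    {"dx": 0,"dy": 0,"dz": -0.15,"ax": 0,"ay": 0,"az": 0,"fingers": 1},
    {"dx": 0,"dy": 0,"dz": -0.3,"ax": 0,"ay": 0,"az": 0,"fingers": 1},
    {"dx": 0,"dy": 0,"dz": -0.45,"ax": 0,"ay": 0,"az": 0,"fingers": 1},
    {"dx": 0,"dy": 0,"dz": -0.5,"ax": 0,"ay": 0,"az": 0,"fingers": 1},
    {"dx": 0,"dy": 0,"dz": -0.5,"ax": 0,"ay": 0,"az": -1,"fingers": 1},
    {"dx": 0,"dy": 0,"dz": -0.5,"ax": 0,"ay": 0,"az": -1,"fingers": 1},
    {"dx": 0,"dy": 0,"dz": -0.5,"ax": 0,"ay": 0,"az": -1,"fingers": 1},
    {"dx": 0,"dy": 0,"dz": -0.5,"ax": 0,"ay": 0,"az": -1,"fingers": 1},
    {"dx": 0,"dy": 0,"dz": -0.5,"ax": 0,"ay": 0,"az": -1,"fingers": 1},
    {"dx": 0,"dy": 0,"dz": -0.5,"ax": 0,"ay": 0,"az": -1,"fingers": 1},
    {"dx": 0,"dy": 0,"dz": -0.5,"ax": 0,"ay": 0,"az": -1,"fingers": 1}
  ]
}}

```text
time: 17.12
position: [0.4755, -0.2623, 0.1492]
tcp_rot: [-179.9, -0.0, 70.8]
contact_force: [-0.0, -0.1, 1.0]
opening: 1.0
gripper_force: 0.0
```

Request:
{"name": "send_rows", "arguments": {
  "motion": [
    {"dx": 0,"dy": 0,"dz": 0,"ax": 0,"ay": 0,"az": -1,"fingers": 1},
    {"dx": 0,"dy": 0,"dz": 0,"ax": 0,"ay": 0,"az": -1,"fingers": 1},
    {"dx": 0,"dy": 0,"dz": 0,"ax": 0,"ay": 0,"az": -1,"fingers": 1},
    {"dx": 0,"dy": 0,"dz": 0,"ax": 0,"ay": 0,"az": -1,"fingers": 1},
    {"dx": 0,"dy": 0,"dz": 0,"ax": 0,"ay": 0,"az": -1,"fingers": 1},
    {"dx": 0,"dy": 0,"dz": 0,"ax": 0,"ay": 0,"az": -1,"fingers": 1},
    {"dx": 0,"dy": 0,"dz": 0,"ax": 0,"ay": 0,"az": -1,"fingers": 1},
    {"dx": 0,"dy": 0,"dz": 0,"ax": 0,"ay": 0,"az": -1,"fingers": 1},
    {"dx": 0,"dy": 0,"dz": 0,"ax": 0,"ay": 0,"az": -1,"fingers": 1}
  ]
}}

```text
time: 17.87
position: [0.4757, -0.2624, 0.1495]
tcp_rot: [-180.0, -0.1, 115.4]
contact_force: [0.4, -0.1, 0.2]
opening: 1.0
gripper_force: 0.0
```

```bash
python3 go.py .4773 -.2634 .062 115.48; python3 - <<'E'
from h import *
im=viewer.get_image("top");w=pts(im);z=w[...,2]
q=w[235:285,435:485].reshape(-1,3);q=q[(q[:,2]>.08)&(q[:,2]<.095)];print(len(q));
if len(q)>50:print(cv2.minAreaRect((q[:,:2]*1000).astype(np.float32)))
E
```

```text
t 17.87 pos [ 0.4757 -0.2624  0.1495] rot [-1.7996e+02 -7.0000e-02  1.1541e+02] F [ 0.39 -0.15  0.19] open 1.0 grip 0.0
d [-0.0084  0.0056  0.4374] a [-0.0008 -0.0015 -0.0015]
152
((486.6328430175781, -258.1537780761719), (28.85173225402832, 34.140541076660156), 26.883703231811523)
```

Request:
{"name": "send_rows", "arguments": {
  "motion": [
    {"dx": -0.008,"dy": 0.006,"dz": 0.1,"ax": 0,"ay": 0,"az": 0,"fingers": 1},
    {"dx": -0.008,"dy": 0.006,"dz": 0.2,"ax": 0,"ay": 0,"az": 0,"fingers": 1},
    {"dx": -0.008,"dy": 0.006,"dz": 0.3,"ax": 0,"ay": 0,"az": 0,"fingers": 1},
    {"dx": -0.008,"dy": 0.006,"dz": 0.4,"ax": 0,"ay": 0,"az": 0,"fingers": 1},
    {"dx": -0.008,"dy": 0.006,"dz": 0.437,"ax": 0,"ay": 0,"az": 0,"fingers": 1},
    {"dx": -0.008,"dy": 0.006,"dz": 0.437,"ax": 0,"ay": 0,"az": 0,"fingers": 1},
    {"dx": -0.008,"dy": 0.006,"dz": 0.437,"ax": 0,"ay": 0,"az": 0,"fingers": 1}
  ]
}}

```text
time: 18.5
position: [0.4778, -0.2635, 0.0628]
tcp_rot: [-180.0, -0.0, 115.5]
contact_force: [0.3, 0.3, 0.3]
opening: 1.0
gripper_force: 0.0
```

```bash
python3 go.py .4773 -.2634 .062 115.48
```

```text
t 18.5 pos [ 0.4778 -0.2635  0.0628] rot [-1.7998e+02 -4.0000e-02  1.1547e+02] F [0.31 0.34 0.3 ] open 1.0 grip 0.0
d [ 0.0017 -0.002   0.004 ] a [-0.0004 -0.0008 -0.0003]
```

Request:
{"name": "send_rows", "arguments": {
  "motion": [
    {"dx": 0,"dy": 0,"dz": 0,"ax": 0,"ay": 0,"az": 0,"fingers": 0.1},
    {"dx": 0,"dy": 0,"dz": 0,"ax": 0,"ay": 0,"az": 0,"fingers": 0.1},
    {"dx": 0,"dy": 0,"dz": 0,"ax": 0,"ay": 0,"az": 0,"fingers": 0.1},
    {"dx": 0,"dy": 0,"dz": 0,"ax": 0,"ay": 0,"az": 0,"fingers": 0.1},
    {"dx": 0,"dy": 0,"dz": 0,"ax": 0,"ay": 0,"az": 0,"fingers": 0.1},
    {"dx": 0,"dy": 0,"dz": 0,"ax": 0,"ay": 0,"az": 0,"fingers": 0.1},
    {"dx": 0,"dy": 0,"dz": 0,"ax": 0,"ay": 0,"az": 0,"fingers": 0.1}
  ],
  "newtons": 45
}}

```text
time: 19.08
position: [0.4792, -0.2645, 0.0646]
tcp_rot: [179.9, 0.2, 115.5]
contact_force: [0.3, -0.7, 6.5]
opening: 0.654
gripper_force: 48.7
```

```bash
python3 go.py .4773 -.2634 .17 115.48
```

```text
t 19.08 pos [ 0.4792 -0.2645  0.0646] rot [1.7992e+02 1.6000e-01 1.1549e+02] F [ 0.32 -0.66  6.47] open 0.654 grip 48.7
d [ 0.0076 -0.0052 -0.527 ] a [0.0018 0.0037 0.0002]
```

Request:
{"name": "send_rows", "arguments": {
  "motion": [
    {"dx": 0,"dy": 0,"dz": -0.02,"ax": 0,"ay": 0,"az": 0,"fingers": 0.1},
    {"dx": 0,"dy": 0,"dz": -0.1,"ax": 0,"ay": 0,"az": 0,"fingers": 0.1},
    {"dx": 0,"dy": 0,"dz": -0.25,"ax": 0,"ay": 0,"az": 0,"fingers": 0.1},
    {"dx": 0,"dy": 0,"dz": -0.4,"ax": 0,"ay": 0,"az": 0,"fingers": 0.1},
    {"dx": 0,"dy": 0,"dz": -0.55,"ax": 0,"ay": 0,"az": 0,"fingers": 0.1},
    {"dx": 0,"dy": 0,"dz": -0.7,"ax": 0,"ay": 0,"az": 0,"fingers": 0.1},
    {"dx": 0.1,"dy": 0.07,"dz": -0.72,"ax": 0,"ay": 0,"az": 0.1,"fingers": 0.1},
    {"dx": 0.22,"dy": 0.15,"dz": -0.72,"ax": 0,"ay": 0,"az": 0.2,"fingers": 0.1},
    {"dx": 0.36,"dy": 0.24,"dz": -0.72,"ax": 0,"ay": 0,"az": 0.3,"fingers": 0.1},
    {"dx": 0.5,"dy": 0.34,"dz": -0.72,"ax": 0,"ay": 0,"az": 0.4,"fingers": 0.1},
    {"dx": 0.64,"dy": 0.43,"dz": -0.72,"ax": 0,"ay": 0,"az": 0.5,"fingers": 0.1},
    {"dx": 0.78,"dy": 0.52,"dz": -0.72,"ax": 0,"ay": 0,"az": 0.577,"fingers": 0.1},
    {"dx": 0.86,"dy": 0.57,"dz": -0.72,"ax": 0,"ay": 0,"az": 0.577,"fingers": 0.1},
    {"dx": 0.9,"dy": 0.6,"dz": -0.72,"ax": 0,"ay": 0,"az": 0.577,"fingers": 0.1},
    {"dx": 0.9,"dy": 0.6,"dz": -0.72,"ax": 0,"ay": 0,"az": 0.577,"fingers": 0.1}
  ]
}}

```text
time: 20.33
position: [0.5084, -0.0477, 0.2064]
tcp_rot: [-179.9, -0.0, 89.7]
contact_force: [0.0, 0.2, -0.8]
opening: 0.652
gripper_force: 48.2
```

```bash
python3 go.py .5326 .1026 .2 89.5
```

```text
t 20.33 pos [ 0.5084 -0.0477  0.2064] rot [-1.7994e+02 -4.0000e-02  8.9700e+01] F [ 0.03  0.17 -0.84] open 0.652 grip 48.2
d [0.7519 0.1172 0.0321] a [-0.0014 -0.0008  0.0044]
```

Request:
{"name": "send_rows", "arguments": {
  "motion": [
    {"dx": 0.12,"dy": 0.02,"dz": 0,"ax": 0,"ay": 0,"az": 0.004,"fingers": 0.1},
    {"dx": 0.26,"dy": 0.05,"dz": 0,"ax": 0,"ay": 0,"az": 0.004,"fingers": 0.1},
    {"dx": 0.42,"dy": 0.08,"dz": 0,"ax": 0,"ay": 0,"az": 0.004,"fingers": 0.1},
    {"dx": 0.58,"dy": 0.1,"dz": 0,"ax": 0,"ay": 0,"az": 0.004,"fingers": 0.1},
    {"dx": 0.7,"dy": 0.117,"dz": 0.05,"ax": 0,"ay": 0,"az": 0.004,"fingers": 0.1},
    {"dx": 0.75,"dy": 0.117,"dz": 0.1,"ax": 0,"ay": 0,"az": 0.004,"fingers": 0.1},
    {"dx": 0.75,"dy": 0.117,"dz": 0.15,"ax": 0,"ay": 0,"az": 0.004,"fingers": 0.1},
    {"dx": 0.75,"dy": 0.117,"dz": 0.18,"ax": 0,"ay": 0,"az": 0.004,"fingers": 0.1},
    {"dx": 0.75,"dy": 0.117,"dz": 0.18,"ax": 0,"ay": 0,"az": 0.004,"fingers": 0.1},
    {"dx": 0.75,"dy": 0.117,"dz": 0.18,"ax": 0,"ay": 0,"az": 0.004,"fingers": 0.1}
  ]
}}

```text
time: 21.17
position: [0.5328, 0.0986, 0.1699]
tcp_rot: [-179.9, 0.0, 89.2]
contact_force: [-0.5, -0.3, -1.1]
opening: 0.651
gripper_force: 48.2
```

```bash
python3 go.py .5326 .1026 .157 89.5; python3 - <<'E'
from h import *
im=viewer.get_image("scene");c=cv2.resize(im["pixels"][160:290,270:430],None,fx=4,fy=4)
cv2.imwrite("pics/s5.png",c[...,::-1])
E
```

```text
t 21.17 pos [0.5328 0.0986 0.1699] rot [-1.7988e+02  4.0000e-02  8.9230e+01] F [-0.49 -0.32 -1.13] open 0.651 grip 48.2
d [ 0.02   -0.0011  0.0645] a [-0.0027  0.001  -0.006 ]
```

View pics/s5.png

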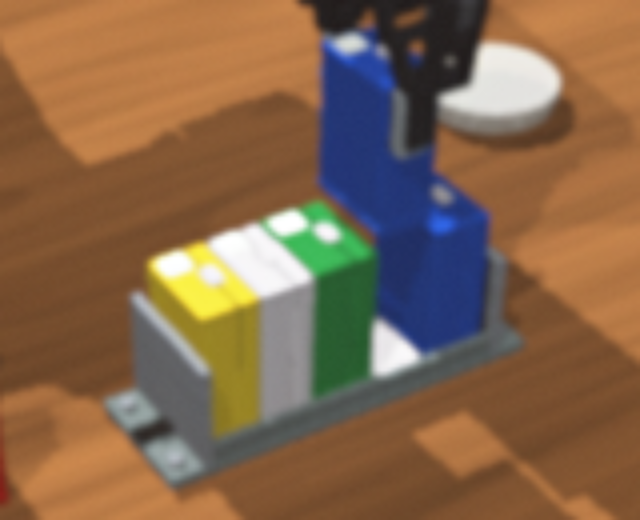

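The new box hangs upright above the open gap, with its foot at about (370,225). Next I'll settle in y and then descend.

Request:
{"name": "send_rows", "arguments": {
  "motion": [
    {"dx": 0.012,"dy": 0,"dz": 0.02,"ax": 0,"ay": 0,"az": -0.005,"fingers": 0.1},
    {"dx": 0.012,"dy": 0,"dz": 0.02,"ax": 0,"ay": 0,"az": -0.005,"fingers": 0.1},
    {"dx": 0.012,"dy": 0,"dz": 0.02,"ax": 0,"ay": 0,"az": -0.005,"fingers": 0.1},
    {"dx": 0.012,"dy": 0,"dz": 0.02,"ax": 0,"ay": 0,"az": -0.005,"fingers": 0.1}
  ]
}}

```text
time: 21.55
position: [0.5336, 0.1026, 0.1672]
tcp_rot: [180.0, 0.0, 89.6]
contact_force: [0.2, 0.2, -0.7]
opening: 0.652
gripper_force: 48.2
```

```bash
python3 go.py .5326 .1026 .157 89.5
```

```text
t 21.55 pos [0.5336 0.1026 0.1672] rot [179.97   0.    89.56] F [ 0.22  0.22 -0.67] open 0.652 grip 48.2
d [ 0.0002 -0.0053  0.0511] a [0.0007 0.     0.0013]
```

Request:
{"name": "send_rows", "arguments": {
  "motion": [
    {"dx": 0,"dy": -0.005,"dz": 0.015,"ax": 0,"ay": 0,"az": 0,"fingers": 0.1},
    {"dx": 0,"dy": -0.005,"dz": 0.025,"ax": 0,"ay": 0,"az": 0,"fingers": 0.1},
    {"dx": 0,"dy": -0.005,"dz": 0.035,"ax": 0,"ay": 0,"az": 0,"fingers": 0.1},
    {"dx": 0,"dy": -0.005,"dz": 0.035,"ax": 0,"ay": 0,"az": 0,"fingers": 0.1},
    {"dx": 0,"dy": -0.005,"dz": 0.035,"ax": 0,"ay": 0,"az": 0,"fingers": 0.1}
  ]
}}

```text
time: 21.97
position: [0.5322, 0.1028, 0.1596]
tcp_rot: [-180.0, 0.0, 89.6]
contact_force: [-0.1, 0.2, -0.8]
opening: 0.652
gripper_force: 48.2
```

Request:
{"name": "send_rows", "arguments": {
  "motion": [
    {"dx": 0,"dy": 0,"dz": 0.005,"ax": 0,"ay": 0,"az": 0,"fingers": 0.1},
    {"dx": 0,"dy": 0,"dz": 0.01,"ax": 0,"ay": 0,"az": 0,"fingers": 0.1},
    {"dx": 0,"dy": 0,"dz": 0.01,"ax": 0,"ay": 0,"az": 0,"fingers": 0.1},
    {"dx": 0,"dy": 0,"dz": 0.01,"ax": 0,"ay": 0,"az": 0,"fingers": 0.1}
  ]
}}

```text
time: 22.3
position: [0.5326, 0.1026, 0.1579]
tcp_rot: [180.0, 0.0, 89.6]
contact_force: [1.3, -0.1, -1.8]
opening: 0.651
gripper_force: 48.2
```

Request:
{"name": "send_rows", "arguments": {
  "motion": [
    {"dx": 0,"dy": 0,"dz": 0.005,"ax": 0,"ay": 0,"az": 0,"fingers": 0.1},
    {"dx": 0,"dy": 0,"dz": 0.01,"ax": 0,"ay": 0,"az": 0,"fingers": 0.1},
    {"dx": 0,"dy": 0,"dz": 0.01,"ax": 0,"ay": 0,"az": 0,"fingers": 0.1}
  ]
}}

```text
time: 22.55
position: [0.5328, 0.1023, 0.1561]
tcp_rot: [180.0, 0.0, 89.6]
contact_force: [0.9, -2.1, -0.6]
opening: 0.654
gripper_force: 48.3
```

Request:
{"name": "send_rows", "arguments": {
  "motion": [
    {"dx": 0,"dy": 0,"dz": 0.005,"ax": 0,"ay": 0,"az": 0,"fingers": 0.1},
    {"dx": 0,"dy": 0,"dz": 0.01,"ax": 0,"ay": 0,"az": 0,"fingers": 0.1},
    {"dx": 0,"dy": 0,"dz": 0.01,"ax": 0,"ay": 0,"az": 0,"fingers": 0.1}
  ]
}}

```text
time: 22.8
position: [0.533, 0.1024, 0.1546]
tcp_rot: [179.9, 0.0, 89.6]
contact_force: [0.3, -3.9, 3.5]
opening: 0.652
gripper_force: 48.8
```

Request:
{"name": "send_rows", "arguments": {
  "motion": [
    {"dx": 0,"dy": 0,"dz": 0.005,"ax": 0,"ay": 0,"az": 0,"fingers": 0.1},
    {"dx": 0,"dy": 0,"dz": 0.01,"ax": 0,"ay": 0,"az": 0,"fingers": 0.1},
    {"dx": 0,"dy": 0,"dz": 0.01,"ax": 0,"ay": 0,"az": 0,"fingers": 0.1}
  ]
}}

```text
time: 23.05
position: [0.5323, 0.1026, 0.1513]
tcp_rot: [-180.0, 0.0, 89.6]
contact_force: [0.7, -3.3, -0.2]
opening: 0.65
gripper_force: 48.3
```

Request:
{"name": "send_rows", "arguments": {
  "motion": [
    {"dx": -0.002,"dy": 0,"dz": 0.01,"ax": 0,"ay": 0,"az": 0,"fingers": 0.1},
    {"dx": -0.002,"dy": 0,"dz": 0.02,"ax": 0,"ay": 0,"az": 0,"fingers": 0.1},
    {"dx": -0.002,"dy": 0,"dz": 0.03,"ax": 0,"ay": 0,"az": 0,"fingers": 0.1},
    {"dx": -0.002,"dy": 0,"dz": 0.03,"ax": 0,"ay": 0,"az": 0,"fingers": 0.1}
  ]
}}

```text
time: 23.38
position: [0.5322, 0.1024, 0.1453]
tcp_rot: [-180.0, -0.0, 89.6]
contact_force: [0.5, -1.7, -1.7]
opening: 0.654
gripper_force: 48.3
```

Request:
{"name": "send_rows", "arguments": {
  "motion": [
    {"dx": 0,"dy": 0,"dz": 0.01,"ax": 0,"ay": 0,"az": 0,"fingers": 0.1},
    {"dx": 0,"dy": 0,"dz": 0.02,"ax": 0,"ay": 0,"az": 0,"fingers": 0.1},
    {"dx": 0,"dy": 0,"dz": 0.03,"ax": 0,"ay": 0,"az": 0,"fingers": 0.1},
    {"dx": 0,"dy": 0,"dz": 0.03,"ax": 0,"ay": 0,"az": 0,"fingers": 0.1}
  ]
}}

```text
time: 23.72
position: [0.5325, 0.1024, 0.1396]
tcp_rot: [180.0, -0.0, 89.6]
contact_force: [0.2, -2.2, 0.6]
opening: 0.648
gripper_force: 48.4
```

```bash
python3 - <<'E'
from h import *
im=viewer.get_image("scene");c=cv2.resize(im["pixels"][160:290,270:430],None,fx=4,fy=4)
cv2.imwrite("pics/s6.png",c[...,::-1])
E
```

```text
(no output)
```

View pics/s6.png

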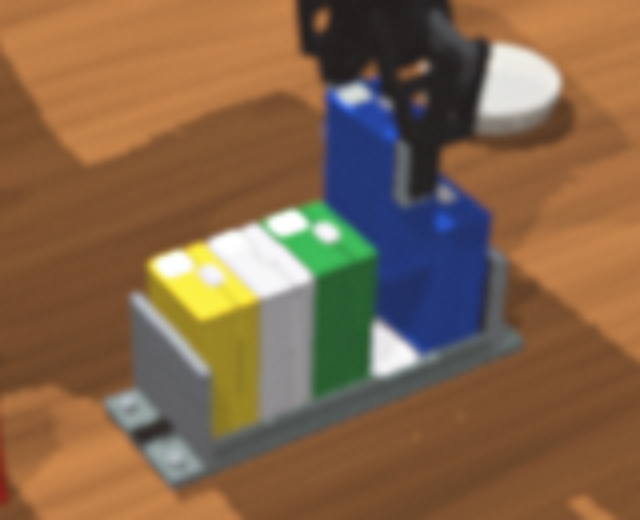

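Request:
{"name": "send_rows", "arguments": {
  "motion": [
    {"dx": 0,"dy": 0,"dz": 0.015,"ax": 0,"ay": 0,"az": 0,"fingers": 0.1},
    {"dx": 0,"dy": 0,"dz": 0.03,"ax": 0,"ay": 0,"az": 0,"fingers": 0.1},
    {"dx": 0,"dy": 0,"dz": 0.045,"ax": 0,"ay": 0,"az": 0,"fingers": 0.1},
    {"dx": 0,"dy": 0,"dz": 0.06,"ax": 0,"ay": 0,"az": 0,"fingers": 0.1},
    {"dx": 0,"dy": 0,"dz": 0.075,"ax": 0,"ay": 0,"az": 0,"fingers": 0.1},
    {"dx": 0,"dy": 0,"dz": 0.09,"ax": 0,"ay": 0,"az": 0,"fingers": 0.1},
    {"dx": 0,"dy": 0,"dz": 0.1,"ax": 0,"ay": 0,"az": 0,"fingers": 0.1},
    {"dx": 0,"dy": 0,"dz": 0.1,"ax": 0,"ay": 0,"az": 0,"fingers": 0.1}
  ]
}}

```text
time: 24.43
position: [0.5325, 0.1022, 0.1193]
tcp_rot: [180.0, 0.0, 89.6]
contact_force: [0.3, -2.2, 1.3]
opening: 0.651
gripper_force: 48.5
```

Request:
{"name": "send_rows", "arguments": {
  "motion": [
    {"dx": 0,"dy": 0,"dz": 0.015,"ax": 0,"ay": 0,"az": 0,"fingers": 0.1},
    {"dx": 0,"dy": 0,"dz": 0.03,"ax": 0,"ay": 0,"az": 0,"fingers": 0.1},
    {"dx": 0,"dy": 0,"dz": 0.045,"ax": 0,"ay": 0,"az": 0,"fingers": 0.1},
    {"dx": 0,"dy": 0,"dz": 0.06,"ax": 0,"ay": 0,"az": 0,"fingers": 0.1},
    {"dx": 0,"dy": 0,"dz": 0.075,"ax": 0,"ay": 0,"az": 0,"fingers": 0.1},
    {"dx": 0,"dy": 0,"dz": 0.09,"ax": 0,"ay": 0,"az": 0,"fingers": 0.1},
    {"dx": 0,"dy": 0,"dz": 0.1,"ax": 0,"ay": 0,"az": 0,"fingers": 0.1},
    {"dx": 0,"dy": 0,"dz": 0.1,"ax": 0,"ay": 0,"az": 0,"fingers": 0.1}
  ]
}}

```text
time: 25.1
position: [0.5322, 0.1023, 0.0991]
tcp_rot: [-180.0, 0.0, 89.6]
contact_force: [0.5, -3.1, 0.9]
opening: 0.649
gripper_force: 48.6
```

Request:
{"name": "send_rows", "arguments": {
  "motion": [
    {"dx": 0,"dy": 0,"dz": 0.015,"ax": 0,"ay": 0,"az": 0,"fingers": 0.1},
    {"dx": 0,"dy": 0,"dz": 0.03,"ax": 0,"ay": 0,"az": 0,"fingers": 0.1},
    {"dx": 0,"dy": 0,"dz": 0.045,"ax": 0,"ay": 0,"az": 0,"fingers": 0.1},
    {"dx": 0,"dy": 0,"dz": 0.06,"ax": 0,"ay": 0,"az": 0,"fingers": 0.1},
    {"dx": 0,"dy": 0,"dz": 0.075,"ax": 0,"ay": 0,"az": 0,"fingers": 0.1},
    {"dx": 0,"dy": 0,"dz": 0.09,"ax": 0,"ay": 0,"az": 0,"fingers": 0.1},
    {"dx": 0,"dy": 0,"dz": 0.09,"ax": 0,"ay": 0,"az": 0,"fingers": 0.1}
  ]
}}

```text
time: 25.68
position: [0.5323, 0.1023, 0.081]
tcp_rot: [-180.0, 0.0, 89.6]
contact_force: [0.8, -3.4, -0.0]
opening: 0.651
gripper_force: 48.5
```

Request:
{"name": "send_rows", "arguments": {
  "motion": [
    {"dx": 0,"dy": 0,"dz": 0.005,"ax": 0,"ay": 0,"az": 0,"fingers": 0.1},
    {"dx": 0,"dy": 0,"dz": 0.01,"ax": 0,"ay": 0,"az": 0,"fingers": 0.1},
    {"dx": 0,"dy": 0,"dz": 0.015,"ax": 0,"ay": 0,"az": 0,"fingers": 0.1},
    {"dx": 0,"dy": 0,"dz": 0.015,"ax": 0,"ay": 0,"az": 0,"fingers": 0.1}
  ]
}}

```text
time: 26.02
position: [0.5323, 0.1023, 0.0787]
tcp_rot: [-180.0, 0.0, 89.6]
contact_force: [-0.1, -3.7, 1.8]
opening: 0.652
gripper_force: 48.6
```

Request:
{"name": "send_rows", "arguments": {
  "motion": [
    {"dx": 0,"dy": 0,"dz": 0.004,"ax": 0,"ay": 0,"az": 0,"fingers": 0.1},
    {"dx": 0,"dy": 0,"dz": 0.008,"ax": 0,"ay": 0,"az": 0,"fingers": 0.1},
    {"dx": 0,"dy": 0,"dz": 0.008,"ax": 0,"ay": 0,"az": 0,"fingers": 0.1}
  ]
}}

```text
time: 26.27
position: [0.5324, 0.1023, 0.0772]
tcp_rot: [-180.0, 0.0, 89.6]
contact_force: [0.2, -3.1, 2.8]
opening: 0.654
gripper_force: 48.6
```

Request:
{"name": "send_rows", "arguments": {
  "motion": [
    {"dx": 0,"dy": 0,"dz": 0.005,"ax": 0,"ay": 0,"az": 0,"fingers": 0.1},
    {"dx": 0,"dy": 0,"dz": 0.01,"ax": 0,"ay": 0,"az": 0,"fingers": 0.1},
    {"dx": 0,"dy": 0,"dz": 0.01,"ax": 0,"ay": 0,"az": 0,"fingers": 0.1}
  ]
}}

```text
time: 26.52
position: [0.5325, 0.1023, 0.0751]
tcp_rot: [180.0, 0.0, 89.6]
contact_force: [-0.5, -4.1, 2.3]
opening: 0.65
gripper_force: 48.6
```

Request:
{"name": "send_rows", "arguments": {
  "motion": [
    {"dx": 0,"dy": 0,"dz": 0.005,"ax": 0,"ay": 0,"az": 0,"fingers": 0.1},
    {"dx": 0,"dy": 0,"dz": 0.01,"ax": 0,"ay": 0,"az": 0,"fingers": 0.1},
    {"dx": 0,"dy": 0,"dz": 0.01,"ax": 0,"ay": 0,"az": 0,"fingers": 0.1}
  ]
}}

```text
time: 26.77
position: [0.5325, 0.1023, 0.0731]
tcp_rot: [180.0, 0.0, 89.6]
contact_force: [0.1, -4.6, 1.9]
opening: 0.648
gripper_force: 48.6
```

Request:
{"name": "send_rows", "arguments": {
  "motion": [
    {"dx": 0,"dy": 0,"dz": 0.004,"ax": 0,"ay": 0,"az": 0,"fingers": 0.1},
    {"dx": 0,"dy": 0,"dz": 0.004,"ax": 0,"ay": 0,"az": 0,"fingers": 0.1}
  ]
}}

```text
time: 26.93
position: [0.5325, 0.1023, 0.0726]
tcp_rot: [-180.0, 0.0, 89.6]
contact_force: [-0.7, -3.1, 4.8]
opening: 0.651
gripper_force: 48.7
```

Request:
{"name": "send_rows", "arguments": {
  "motion": [
    {"dx": 0,"dy": 0,"dz": 0.004,"ax": 0,"ay": 0,"az": 0,"fingers": 0.1},
    {"dx": 0,"dy": 0,"dz": 0.004,"ax": 0,"ay": 0,"az": 0,"fingers": 0.1}
  ]
}}

```text
time: 27.1
position: [0.5325, 0.1023, 0.0726]
tcp_rot: [-180.0, 0.0, 89.6]
contact_force: [-3.8, -4.6, 8.8]
opening: 0.655
gripper_force: 49.3
```

Request:
{"name": "send_rows", "arguments": {
  "motion": [
    {"dx": 0,"dy": 0,"dz": 0.003,"ax": 0,"ay": 0,"az": 0,"fingers": 0.1},
    {"dx": 0,"dy": 0,"dz": 0.003,"ax": 0,"ay": 0,"az": 0,"fingers": 0.1}
  ]
}}

```text
time: 27.27
position: [0.5326, 0.1023, 0.0726]
tcp_rot: [-180.0, 0.0, 89.6]
contact_force: [-4.1, -4.2, 12.3]
opening: 0.648
gripper_force: 49.7
```

Request:
{"name": "send_rows", "arguments": {
  "motion": [
    {"dx": 0,"dy": 0,"dz": -0.004,"ax": 0,"ay": 0,"az": 0,"fingers": 0.1},
    {"dx": 0,"dy": 0,"dz": -0.004,"ax": 0,"ay": 0,"az": 0,"fingers": 1},
    {"dx": 0,"dy": 0,"dz": -0.004,"ax": 0,"ay": 0,"az": 0,"fingers": 1},
    {"dx": 0,"dy": 0,"dz": -0.004,"ax": 0,"ay": 0,"az": 0,"fingers": 1},
    {"dx": 0,"dy": 0,"dz": -0.004,"ax": 0,"ay": 0,"az": 0,"fingers": 1},
    {"dx": 0,"dy": 0,"dz": -0.004,"ax": 0,"ay": 0,"az": 0,"fingers": 1},
    {"dx": 0,"dy": 0,"dz": -0.1,"ax": 0,"ay": 0,"az": 0,"fingers": 1},
    {"dx": 0,"dy": 0,"dz": -0.3,"ax": 0,"ay": 0,"az": 0,"fingers": 1},
    {"dx": 0,"dy": 0,"dz": -0.5,"ax": 0,"ay": 0,"az": 0,"fingers": 1},
    {"dx": 0,"dy": 0,"dz": -0.7,"ax": 0,"ay": 0,"az": 0,"fingers": 1},
    {"dx": -1,"dy": -0.3,"dz": -0.7,"ax": 0,"ay": 0,"az": 0,"fingers": 1},
    {"dx": -1,"dy": -0.3,"dz": -0.7,"ax": 0,"ay": 0,"az": 0,"fingers": 1},
    {"dx": -1,"dy": -0.3,"dz": -0.7,"ax": 0,"ay": 0,"az": 0,"fingers": 1},
    {"dx": -1,"dy": -0.3,"dz": -0.7,"ax": 0,"ay": 0,"az": 0,"fingers": 1},
    {"dx": -1,"dy": -0.3,"dz": -0.7,"ax": 0,"ay": 0,"az": 0,"fingers": 1},
    {"dx": -1,"dy": -0.3,"dz": -0.7,"ax": 0,"ay": 0,"az": 0,"fingers": 1},
    {"dx": -1,"dy": -0.3,"dz": -0.7,"ax": 0,"ay": 0,"az": 0,"fingers": 1},
    {"dx": -1,"dy": -0.3,"dz": -0.7,"ax": 0,"ay": 0,"az": 0,"fingers": 1}
  ]
}}

```text
time: 28.77
position: [0.4709, -0.097, 0.2109]
tcp_rot: [180.0, -0.1, 89.5]
contact_force: [0.3, 0.5, 0.4]
opening: 1.004
gripper_force: 0.0
```

```bash
python3 - <<'E'
from h import *
im=viewer.get_image("top");w=pts(im);z=w[...,2]
m=(z>.085)&(z<.115);m[:210]=0;m[262:]=0;m[:,:250]=0;m[:,:]&=np.arange(640)[None]<360
for y in np.arange(-.015,.16,.0175):
    q=w[m&(abs(w[...,1]-y)<.006)];print(round(y,3),len(q),np.median(q[:,2]).round(4) if len(q) else None)
im2=viewer.get_image("scene")
a=cv2.resize(im2["pixels"][180:290,270:430],(640,440));cv2.imwrite("pics/s7.png",a[...,::-1])
E
```

```text
-0.015 132 0.0963
0.003 147 0.0959
0.02 155 0.0959
0.038 156 0.0958
0.055 144 0.0963
0.073 142 0.096
0.09 154 0.0961
0.108 153 0.0959
0.125 144 0.0953
0.143 139 0.0961
```

View pics/s7.png

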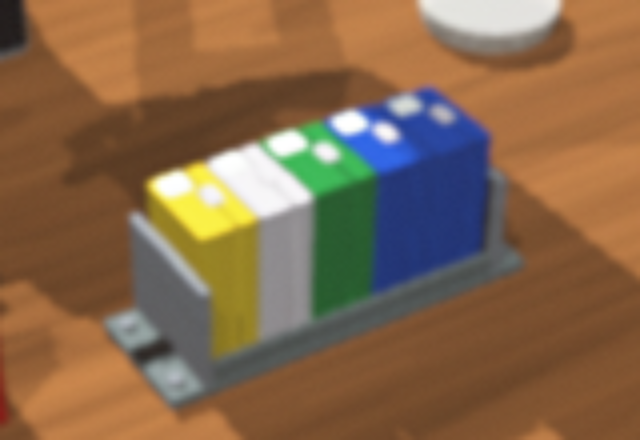

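All five boxes stand level, with tops at 96 mm. The new blue box at (365,130) sits between green and blue.

```bash
python3 -c "
from h import *
print(manip.hand_in())"
```

```text
the job is handed in; nothing more can be done
None
```

The loose blue box is in the rack between the blue and green boxes, fully home on the floor and released; I read about 6.5 N at most pushing the row and 12 N pressing down, and handed the job in at about 29 s.

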